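# Cover the mixing bowl and balance the curing-box flap

### The job

I am about to adjust the hinge of the little curing box, so first put the loose round cover on the rubber bowl, seated level on its rim, so that nothing falls in, and let go of it. Then take hold of the curing box's flap, which has a pull bar, swing it up to its balance point, where it stands straight up and would fall neither shut nor back, and keep holding it still there: finish while holding it. Do not let the flap drop, and leave everything else where it stands.

Things in the scene. Friction and masses are not known exactly. Their poses are not given: they have to be found in the camera images.
- bowl: round rubber mixing bowl, 115 mm across the top, 60 mm high, about 0.12 kg, open, standing loose on the worktop. Origin: centre of its underside; z up, rim at z = 60 mm. The mouth is about 105 mm wide inside.
- cover: loose round cover, knob up, on the worktop, about 0.12 kg. Origin: centre of its underside. From below: plug 5 mm deep (86 mm wide, 92 at its top; fits the bowl's mouth with play), flange 124 mm wide, 5 mm thick (top at z = 10 mm), central knob 22 mm in diameter at z = 20 to 44 mm, narrower at its foot. Seated, the flange lies on the rim and this origin is 55 mm above the bowl's.
- curing_box: white open-topped box fixed to the worktop, 130 mm deep (its x) x 150 mm wide (its y) x 80 mm high, a plaster cast inside. Origin: centre of its underside; its front, with display and buttons, faces its -x, roughly to the robot.
- flap_hinge (a point): middle of the flap's hinge axis, on the box's rear top edge, 66 mm behind the box's origin (its +x) and 84 mm above the worktop. Its x, y, z axes are those of the box; the hinge axis is its y.
- flap_bar (a point): middle of the flap's round pull bar: 10 mm thick, 84 mm long between its arms, parallel to the hinge axis and 172 mm from it, in the plane of the flap. It lies 40 mm beyond the flap's free edge on two arms, so there is open room in front of it, behind it and under it.
- flap (a joint): angle of the flap, rad. 0 = lying shut, level, as at the start; grows as the bar is lifted; 2.15 = fallen back on its stop. The flap (156 mm wide, 132 mm long, about 0.16 kg with bar) is evenly built about its plane: it balances at 1.57, straight up, bar right above the hinge. The hinge is nearly free: off balance it falls shut or back unless held.
- paste_pot_a: small paste pot with lid, 32 mm wide, 21 mm high, loose; to be left alone. Origin: centre of its underside
- paste_pot_b: a second such paste pot, nearer to the robot; to be left alone. Origin: centre of its underside
- jaw_model: plaster jaw model, 48 x 61 x 24 mm, loose, in front of the curing box; to be left alone. Origin: centre of its underside
- amber_bottle: small bottle, 33 mm wide, 64 mm high, loose, behind the curing box; to be left alone. Origin: centre of its underside

How it is judged:
By the outcome, as a careful person would: the job done as asked, in the order asked, and still so for the second after the job is handed in, while the arm keeps its last pose, push and grip.
It also fails if it takes over 59 s, if anything falls off the work surface, if the arm or the gripper's body presses on something with over 40 N, if the wrist force passes 120 N, or if a joint passes its speed limit or range.

### The arm

A 6-joint arm with a two-finger parallel gripper is mounted at the origin on a cart in front of the work surface, level with it; the furniture and walls round the work are solid. World frame = base frame: x ahead of the robot, y to its left, z up, the work surface at z = 0. Lengths are in m, angles in rad, forces in N, time in s.
With the tool pointing down it reaches from about 0.275 to 0.85 m from the base axis. Payload 5.2 kg.
Tool frame: the origin (TCP) lies at the very end of the fingers, on their centre line; the grasp point (between the pads) lies 19 mm behind it; z points along the fingers, y is the line along which they close (so a half turn about z gives the same grasp; the last joint's range is limited). The gripper opens to 85 mm and grips with 20 to 120 N. Pads are 22 mm wide; open, the fingers measure 114 mm over their backs; the gripper's body (76 mm by 85 mm) begins 54 mm behind the grasp point. The pads swing forward as they close: fully open they stand 13 mm farther back than shut.
Start: joints at [-1.511, 0.259, 1.535, -0, 1.348, -0.203], TCP at [0.143, -0.531, 0.231] pointing down, gripper open.
Joint ranges: [-3.14, 3.14], [-0.91, 2.08], [0.19, 2.58], [-1.22, 4.36], [0.22, 2.71], [-3.12, 3.12]. Speed limits (rad/s): [2.57, 2.57, 3.14, 3.14, 3.14, 3.14].

### API

Orientations are given as a unit quaternion [w, x, y, z].
In Python, from plant import env, snapshot gives the robot as it stands.
- The arm moves only by the shell command python3 -m inch 'ROWS' [FORCE]. ROWS is JSON, a list that holds one entry, the list of rows, each a list of 7 numbers: the turn, a rotation vector about the world's x, y, z in degrees, then the shift along the world's x, y, z in mm, then the finger opening in mm, from 0 to 85.4. A call has 1 to 5 rows; each row is the pose to reach, as a shift and turn from the pose commanded when the call began; what a row does not reach only later rows make up. A row lasts 1/10 s, in which the tool goes at most 50 mm and 8.59 degrees, less where a joint would pass 70% of its speed; a pose out of reach is approached as far as the arm can. A call with a gripper value outside its range is refused whole. The fingers move at their own pace and stop on an object; FORCE is the grip in N (left out, the last holds). Time passes only in rows, so rows that repeat a pose let the fingers close. It gives the time, the measured TCP pose, the force, the opening and the grip force at its end, in the units of the state.
- env.sense(): the state, without advancing time (a new reading comes with each control period).
- snapshot(name): name is "side" or "top"; returns a dict with "frame" (480x640x3 uint8, red, green, blue), "camera_matrix" (3x3 intrinsics, pixels), "D" ([k1, k2, p1, p2, k3] as OpenCV has them; the pictures are not rectified), "extrinsics" (4x4, takes a point from camera to world coordinates). Camera axes: x right, y down, z forward; pixel columns grow to the right and rows downward; lengths in m; the calibration is good to about 2 mm. A picture is of the moment at which its call begins. There is no depth.
- env.close_job(): hands the job in; it is judged then, once.
The state is a dict: "clock": time; "q": joint angles; "joint_velocities": joint speeds; "joint_torque": joint torques, N m; "tool_pos": TCP position; "eef_rot": TCP orientation; "wrist_force": force on the tool from outside, world axes, zero at the start; "ft_torque": the same for the moment, N m; "finger_gap": finger opening in m; "gripper_force": force on a finger pad.
Only numpy, scipy, OpenCV 4.12 (cv2) and the standard library are available. Lean on these libraries where they do the work, as an engineer would, in place of code of your own. Each camera call takes 0.05 s, during which the arm holds its last target. There are 200 camera calls.

## Working session

There is one attempt and no reset: what is moved stays moved. The work goes in short steps, Python scripts to look and compute and a shell command to move; the robot and the scene stay as the last step left them, time stands still between calls to the robot, and variables do not carry over. Pictures are saved under pics/ and viewed, at most 10 in all, crops included, and the job is handed in when it is done.

```bash
ls; mkdir -p pics
python3 - <<'E'
from plant import env,snapshot
import cv2,numpy as np,pickle
for n in("side","top"):
    s=snapshot(n); pickle.dump(s,open(f"{n}.pkl","wb"))
    cv2.imwrite(f"pics/{n}0.png",s["frame"][...,::-1]); print(n,s["camera_matrix"].tolist(),s["D"],np.round(s["extrinsics"],3).tolist())
print(env.sense())
E
```

```text
pics
side [[571.5899450963879, 0.0, 329.76868787428947], [0.0, 571.5899450963879, 231.8857501464026], [0.0, 0.0, 1.0]] [0.01876865 0.         0.         0.         0.        ] [[-0.915, -0.191, 0.355, 0.111], [-0.402, 0.486, -0.776, 0.841], [-0.025, -0.853, -0.522, 0.68], [0.0, 0.0, 0.0, 1.0]]
top [[456.38305881208976, 0.0, 315.0253755615245], [0.0, 456.38305881208976, 239.49280083137273], [0.0, 0.0, 1.0]] [-0.04435974  0.          0.          0.          0.        ] [[-0.003, -0.996, 0.084, 0.472], [-1.0, 0.002, -0.018, -0.065], [0.018, -0.084, -0.996, 0.952], [0.0, 0.0, 0.0, 1.0]]
{'clock': 0.1, 'q': array([-1.51081444e+00,  2.59287323e-01,  1.53598651e+00,  1.90329719e-05,
        1.34801167e+00, -2.02800920e-01]), 'joint_velocities': array([-1.44147449e-03, -2.50924681e-03, -6.40430370e-05,  3.48295512e-04,
        4.58341247e-04,  1.04677007e-03]), 'joint_torque': array([ 2.77549698e-03, -4.46969318e+01, -2.91246969e+01, -2.18113273e-04,
        6.33349613e-03,  4.68290511e-05]), 'tool_pos': array([ 0.14287201, -0.53061987,  0.23054341]), 'eef_rot': array([-8.43606857e-04,  9.91380482e-01,  1.31011542e-01,  6.96473847e-05]), 'wrist_force': array([-0.09243329,  0.27966373, -0.33374693]), 'ft_torque': array([-0.04836108, -0.01125615,  0.02326881]), 'gripper_force': 0.0, 'finger_gap': 0.0853291860188793}
```

View pics/side0.png

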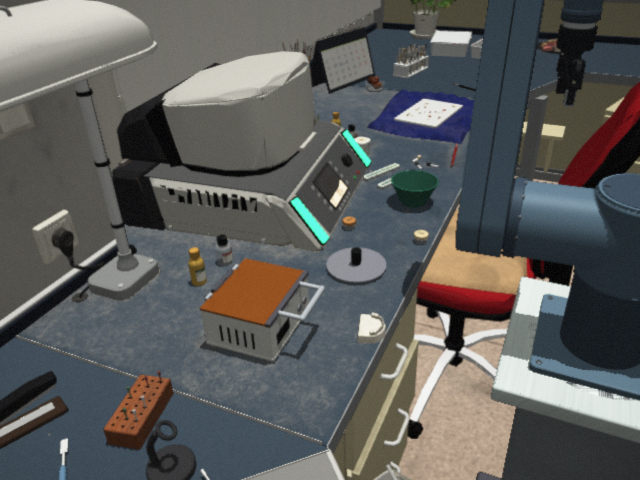

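View pics/top0.png

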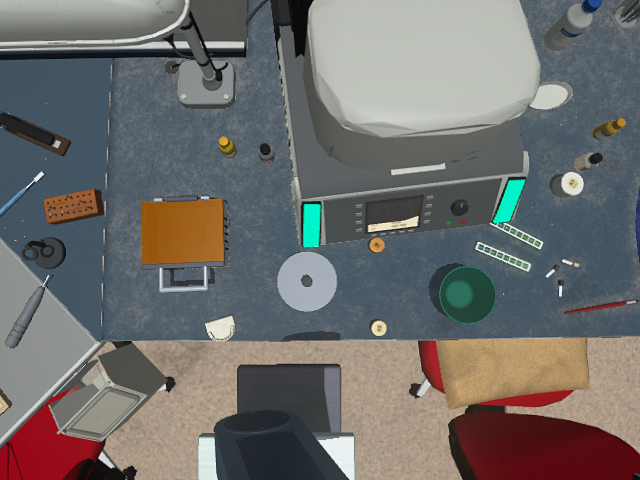

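The side view shows the cover at about (356,262), the bowl at (414,188), the orange flap at (255,292) and its bar at (318,300). In the top view they are at (307,281), (467,295), (183,231) and (185,290).

```bash
cat > h.py <<'E'
import cv2,numpy as np,pickle
def ray(s,uv):
    p=cv2.undistortPoints(np.array(uv,float).reshape(-1,1,2),s["camera_matrix"],np.array(s["D"])).reshape(-1,2)
    E=s["extrinsics"]; d=np.c_[p,np.ones(len(p))]@E[:3,:3].T
    return E[:3,3],d
def onz(s,uv,z):
    o,d=ray(s,uv); return o+d*((z-o[2])/d[:,2])[:,None]
def blob(s,lo,hi,box):
    h=cv2.cvtColor(s["frame"],cv2.COLOR_RGB2HSV); m=cv2.inRange(h,np.array(lo),np.array(hi))
    k=np.zeros_like(m); x0,y0,x1,y1=box; k[y0:y1,x0:x1]=m[y0:y1,x0:x1]
    c=cv2.findContours(k,cv2.RETR_EXTERNAL,cv2.CHAIN_APPROX_NONE)[0]
    return max(c,key=cv2.contourArea).reshape(-1,2)
def circ(P):
    (x,y),r=cv2.minEnclosingCircle(np.float32(P[:,:2]*1000)); A=np.c_[P[:,:2],np.ones(len(P))]
    q=np.linalg.lstsq(A,(P[:,:2]**2).sum(1),rcond=None)[0]; return np.round([x,y,r,q[0]*500,q[1]*500],1)
E
python3 - <<'E'
from h import *
T=pickle.load(open("top.pkl","rb"));S=pickle.load(open("side.pkl","rb"))
for s,uvs in((T,[(307,265),(467,295),(183,231),(197,267)]),(S,[(340,270),(414,180),(255,285),(311,305)])):
    h=cv2.cvtColor(s["frame"],cv2.COLOR_RGB2HSV); print([h[v,u].tolist() for u,v in uvs])
def t(n,s,lo,hi,b,z):
    c=blob(s,lo,hi,b); print(n,cv2.contourArea(c),circ(onz(s,c,z)))
t("cov T",T,(100,10,110),(140,80,255),(265,245,350,325),.01)
t("cov S",S,(100,10,110),(140,80,255),(315,235,400,290),.01)
t("bowl T",T,(60,100,20),(90,255,255),(425,255,505,330),.06)
t("bowl S",S,(60,100,20),(90,255,255),(380,160,450,220),.06)
for n,s,b in(("T",T,(130,185,240,285)),("S",S,(190,240,330,340))):
    c=blob(s,(5,150,60),(20,255,255),b)
    q=cv2.approxPolyDP(c,8,True).reshape(-1,2); print(n,q.tolist(),np.round(onz(s,q,.087)*1000).tolist())
    r=cv2.minAreaRect(np.float32(onz(s,c,.087)[:,:2]*1000)); print(r)
a=T["frame"][180:350,120:290,::-1]; b=S["frame"][220:370,180:400,::-1]
cv2.imwrite("pics/c1.png",np.hstack([cv2.resize(a,(400,400),interpolation=2),cv2.resize(b,(400,273)  ,interpolation=2) if 0 else cv2.copyMakeBorder(cv2.resize(b,(400,273),interpolation=2),0,127,0,0,0)]))
E
```

```text
[[105, 25, 183], [81, 153, 112], [16, 215, 159], [90, 7, 70]]
[[115, 10, 154], [80, 143, 66], [12, 198, 152], [111, 9, 188]]
cov T 2818.5 [467.1 -57.9  69.  466.4 -63.1]
cov S 1384.0 [470.7 -63.7  66.5 467.2 -60.7]
bowl T 2556.0 [ 438.2 -379.6   57.5  438.3 -379.6]
bowl S 1177.0 [ 423.6 -337.9   94.2  429.4 -342.1]
T [[222, 200], [142, 202], [142, 263], [223, 260]] [[621.0, 97.0, 87.0], [618.0, 251.0, 87.0], [501.0, 247.0, 87.0], [506.0, 94.0, 87.0]]
((562.1839599609375, 172.46173095703125), (119.63249969482422, 154.85092163085938), 2.3152658939361572)
S [[245, 259], [200, 308], [264, 324], [302, 271]] [[622.0, 105.0, 87.0], [616.0, 257.0, 87.0], [499.0, 252.0, 87.0], [506.0, 100.0, 87.0]]
((562.0270385742188, 178.8006591796875), (120.31583404541016, 156.43722534179688), 2.4689700603485107)
```

View pics/c1.png

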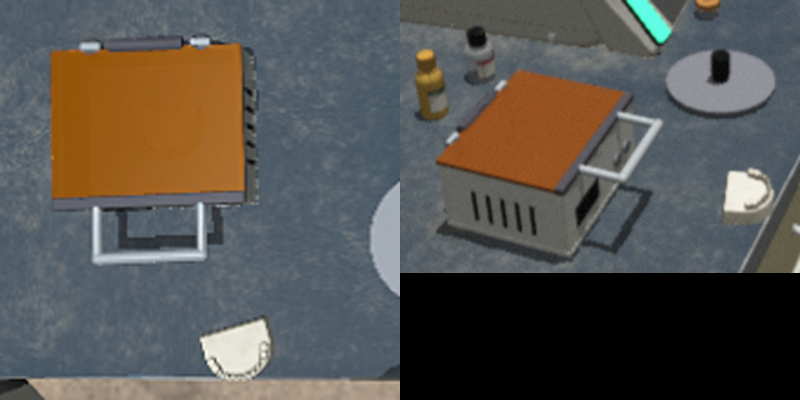

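The close crops show the bar as a light rod in front of the orange flap, with its ends at top-view pixels of about (160,290.5) and (207,289). The jaw model is at (221,327), well clear of it.

Run:
```python
from h import *
T=pickle.load(open("top.pkl","rb"));S=pickle.load(open("side.pkl","rb"))
for s,lo,b in((T,(90,8,120),(270,245,345,325)),(S,(90,5,110),(320,240,395,290))):
    h=cv2.cvtColor(s["frame"],cv2.COLOR_RGB2HSV); m=cv2.inRange(h,lo,(140,60,255))
    k=np.zeros_like(m);k[b[1]:b[3],b[0]:b[2]]=m[b[1]:b[3],b[0]:b[2]]
    k=cv2.morphologyEx(k,cv2.MORPH_OPEN,np.ones((5,5)))
    c=max(cv2.findContours(k,0,1)[0],key=cv2.contourArea); c=cv2.convexHull(c).reshape(-1,2)
    P=onz(s,c,.01); print("cover",circ(P),cv2.fitEllipse(np.float32(P[:,:2]*1000)))
v=S["frame"].max(2)[240:275,345:368]; ys,xs=np.where(v<70); print("knob S px",xs.min()+345,xs.max()+345,ys.min()+240,ys.max()+240,np.round(onz(S,[[(xs.min()+xs.max())/2+345,ys.min()+242]],.044)*1000))
P=onz(T,[(160.4,290.5),(207.5,288.8),(183.8,289.7)],.084)*1000; print("bar",P.round())
# bar side: ends (635,178)->crop scale 400/220
P=onz(S,[(180+625/400*220,220+178*220/400),(180+660/400*220,220+122*220/400)],.084)*1000; print("barS",P.round())
print("pots",(onz(T,[(376.5,245),(378.5,327)],.021)*1000).round(),"jaw",(onz(T,[(221,327)],.024)*1000).round())
```

```text
cover [465.9 -64.3  62.2 465.8 -64.3] ((465.745361328125, -64.28483581542969), (122.94326782226562, 124.2543716430664), 175.0699005126953)
cover [467.7 -62.8  63.5 467.  -62.7] ((467.0379943847656, -62.72334671020508), (124.75714874267578, 125.55265808105469), 54.43806076049805)
knob S px 351 360 247 265 [[468. -63.  44.]]
bar [[449. 212.  84.]
 [452. 123.  84.]
 [450. 168.  84.]]
barS [[126.  81.  84.]
 [107. -13.  84.]]
pots [[ 539. -208.   21.]
 [ 373. -210.   21.]] jaw [[374. 108.  24.]]
```

```bash
python3 -m inch '[[[0,0,0,323,467,0,50],[0,0,0,323,467,0,50],[0,0,0,323,467,0,50],[0,0,0,323,467,0,50],[0,0,0,323,467,0,50]]]' 40
```

```text
clock: 0.6
tool_pos: [0.2857, -0.3236, 0.231]
eef_rot: [-0.0, 0.991, 0.131, 0.0]
wrist_force: [0.6, -0.3, 0.5]
finger_gap: 0.0502
gripper_force: 0.0
```

```bash
python3 -m inch '[[[0,0,0,180,260,-80,50],[0,0,0,180,260,-80,50],[0,0,0,180,260,-80,50],[0,0,0,180,260,-80,50],[0,0,0,180,260,-80,50]]]'; python3 -m inch '[[[0,0,0,50,72,-60,50],[0,0,0,50,72,-60,50],[0,0,0,50,72,-60,50],[0,0,0,50,72,-60,50],[0,0,0,50,72,-60,50]]]'
```

```text
clock: 1.1
tool_pos: [0.4237, -0.1243, 0.1695]
eef_rot: [0.0, 0.991, 0.131, 0.0]
wrist_force: [0.7, -1.2, -0.5]
finger_gap: 0.0501
gripper_force: 0.0
clock: 1.6
tool_pos: [0.473, -0.0548, 0.1103]
eef_rot: [0.0, 0.991, 0.131, -0.0]
wrist_force: [-0.1, 0.2, 0.6]
finger_gap: 0.0499
gripper_force: 0.0
```

```bash
python3 -m inch '[[[0,0,0,-7,-9,0,50],[0,0,0,-7,-9,-30,50],[0,0,0,-7,-9,-60,50],[0,0,0,-7,-9,-94,50],[0,0,0,-7,-9,-94,50]]]'; python3 -m inch '[[[0,0,0,0,0,0,15],[0,0,0,0,0,0,15],[0,0,0,0,0,0,15],[0,0,0,0,0,0,15],[0,0,0,0,0,0,15]]]' 40
```

```text
clock: 2.1
tool_pos: [0.4627, -0.064, 0.0137]
eef_rot: [-0.001, 0.992, 0.13, -0.003]
wrist_force: [-0.7, 1.0, 0.8]
finger_gap: 0.0501
gripper_force: 0.0
clock: 2.6
tool_pos: [0.4674, -0.0644, 0.018]
eef_rot: [0.001, 0.991, 0.131, 0.002]
wrist_force: [-2.7, -3.3, 7.1]
finger_gap: 0.0203
gripper_force: 39.8
```

```bash
python3 -m inch '[[[0,0,0,0,0,15,15],[0,0,0,0,0,40,15],[0,0,0,0,0,80,15],[0,0,0,0,0,110,15],[0,0,0,0,0,110,15]]]'
python3 - <<'E'
from h import *
from plant import snapshot
S=snapshot("side");T=snapshot("top");print(np.round([1],1))
a=cv2.resize(S["frame"][100:340,260:480],(440,480));b=cv2.resize(T["frame"][190:370,240:375],(360,480))
cv2.imwrite("pics/lift.png",np.hstack([a,b])[...,::-1])
E
```

```text
clock: 3.1
tool_pos: [0.4693, -0.0643, 0.1311]
eef_rot: [0.002, 0.991, 0.131, 0.005]
wrist_force: [0.6, -0.2, -1.2]
finger_gap: 0.0212
gripper_force: 39.7
[1]
```

View pics/lift.png

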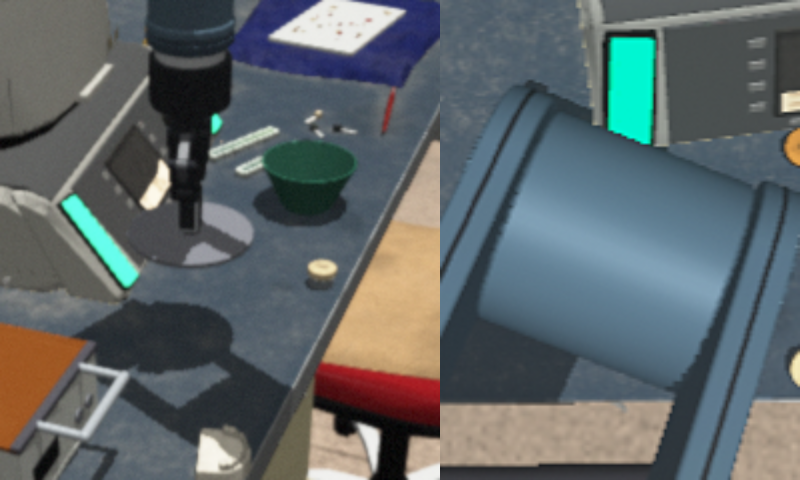

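The cover hangs level from the knob with the gripper near (360,215) in the side view. The bowl stands at (414,185).

```bash
python3 -m inch '[[[0,0,0,-5,-20,0,15],[0,0,0,-9,-55,0,15],[0,0,0,-14,-95,0,15],[0,0,0,-18,-135,0,15],[0,0,0,-22,-175,0,15]]]'; python3 -m inch '[[[0,0,0,-2,-40,0,15],[0,0,0,-4,-80,0,15],[0,0,0,-6,-115,0,15],[0,0,0,-7,-137,0,15],[0,0,0,-7,-141,0,15]]]'; python3 -m inch '[[[0,0,0,0,0,0,15],[0,0,0,0,0,0,15],[0,0,0,0,0,0,15]]]'
```

```text
clock: 3.7
tool_pos: [0.4428, -0.2388, 0.1245]
eef_rot: [-0.001, 0.991, 0.131, -0.001]
wrist_force: [1.5, 0.2, -1.5]
finger_gap: 0.0202
gripper_force: 39.6
clock: 4.2
tool_pos: [0.436, -0.3814, 0.1241]
eef_rot: [-0.001, 0.992, 0.13, -0.001]
wrist_force: [0.6, 0.5, -1.5]
finger_gap: 0.0204
gripper_force: 39.7
clock: 4.5
tool_pos: [0.4371, -0.3776, 0.1256]
eef_rot: [-0.001, 0.991, 0.132, -0.0]
wrist_force: [-0.4, -0.3, -1.0]
finger_gap: 0.0204
gripper_force: 39.7
```

```bash
python3 -m inch '[[[0,0,0,2,-3,-12,15],[0,0,0,2,-3,-25,15],[0,0,0,2,-3,-38,15],[0,0,0,2,-3,-42,15],[0,0,0,2,-3,-42,15]]]'
python3 - <<'E'
from h import *
from plant import snapshot
S=snapshot("side");T=snapshot("top")
a=cv2.resize(S["frame"][110:230,355:475],(480,480));b=cv2.resize(T["frame"][230:360,400:487],(320,480))
cv2.imwrite("pics/place.png",np.hstack([a,b])[...,::-1])
E
```

```text
clock: 5.0
tool_pos: [0.4385, -0.3814, 0.0824]
eef_rot: [-0.001, 0.991, 0.131, -0.001]
wrist_force: [-0.9, 0.8, -0.8]
finger_gap: 0.0206
gripper_force: 39.7
```

View pics/place.png

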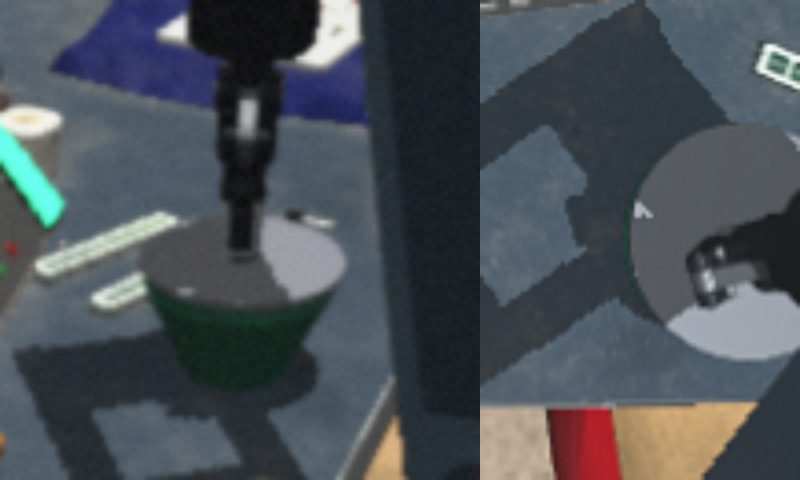

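The cover hovers about 9 mm above the rim, centred over the bowl in both views. I'll lower it gently.

```bash
python3 -m inch '[[[0,0,0,0,0,-2,15],[0,0,0,0,0,-4,15],[0,0,0,0,0,-6,15],[0,0,0,0,0,-7,15],[0,0,0,0,0,-7,15]]]';python3 -m inch '[[[0,0,0,0,0,-1,15],[0,0,0,0,0,-2,15],[0,0,0,0,0,-2,15]]]'
```

```text
clock: 5.6
tool_pos: [0.439, -0.3822, 0.0768]
eef_rot: [-0.0, 0.991, 0.131, -0.0]
wrist_force: [0.9, 0.2, 0.1]
finger_gap: 0.0205
gripper_force: 39.7
clock: 5.9
tool_pos: [0.439, -0.3821, 0.0748]
eef_rot: [-0.0, 0.991, 0.131, -0.0]
wrist_force: [0.0, -0.0, -1.3]
finger_gap: 0.0203
gripper_force: 39.7
```

```bash
python3 -m inch '[[[0,0,0,0,0,-1,15],[0,0,0,0,0,-2,15],[0,0,0,0,0,-2,15]]]';python3 -m inch '[[[0,0,0,0,0,-1,15],[0,0,0,0,0,-1,15],[0,0,0,0,0,-1,15]]]'
```

```text
clock: 6.2
tool_pos: [0.4391, -0.3823, 0.0731]
eef_rot: [0.0, 0.991, 0.131, 0.0]
wrist_force: [0.5, 0.9, -1.2]
finger_gap: 0.0204
gripper_force: 39.7
clock: 6.5
tool_pos: [0.4392, -0.3824, 0.0729]
eef_rot: [0.0, 0.991, 0.131, 0.0]
wrist_force: [-1.9, 1.3, 5.2]
finger_gap: 0.0205
gripper_force: 40.4
```

```bash
python3 -m inch '[[[0,0,0,0,0,0,26],[0,0,0,0,0,0,35],[0,0,0,0,0,0,45],[0,0,0,0,0,0,45],[0,0,0,0,0,0,45]]]';python3 -m inch '[[[0,0,0,0,0,15,45],[0,0,0,0,0,40,45],[0,0,0,0,0,80,45],[0,0,0,0,0,115,45],[0,0,0,0,0,115,45]]]';  python3 -m inch '[[[0,0,0,0,40,0,45],[0,0,0,0,90,0,45],[0,0,0,0,140,0,45],[0,0,0,0,190,0,45],[0,0,0,0,190,0,45]]]'
python3 - <<'E'
from h import *
from plant import snapshot,env
S=snapshot("side");T=snapshot("top"); pickle.dump(T,open("t2.pkl","wb"))
a=cv2.resize(S["frame"][140:230,365:465],(444,400));b=cv2.resize(T["frame"][240:350,420:515],(345,400))
cv2.imwrite("pics/seated.png",np.hstack([a,b])[...,::-1]); print(env.sense()["q"].round(2))
E
```

```text
clock: 7.0
tool_pos: [0.4391, -0.3822, 0.0719]
eef_rot: [-0.0, 0.991, 0.131, -0.0]
wrist_force: [0.3, -0.3, 0.1]
finger_gap: 0.0452
gripper_force: 0.0
clock: 7.5
tool_pos: [0.4412, -0.3848, 0.1928]
eef_rot: [0.005, 0.991, 0.131, 0.003]
wrist_force: [-0.2, -0.9, -0.1]
finger_gap: 0.0452
gripper_force: 0.0
clock: 8.0
tool_pos: [0.4377, -0.1861, 0.1862]
eef_rot: [-0.002, 0.991, 0.133, -0.001]
wrist_force: [0.0, -0.6, 0.8]
finger_gap: 0.0447
gripper_force: 0.0
[-0.64  0.17  1.77 -0.    1.21  0.66]
```

View pics/seated.png

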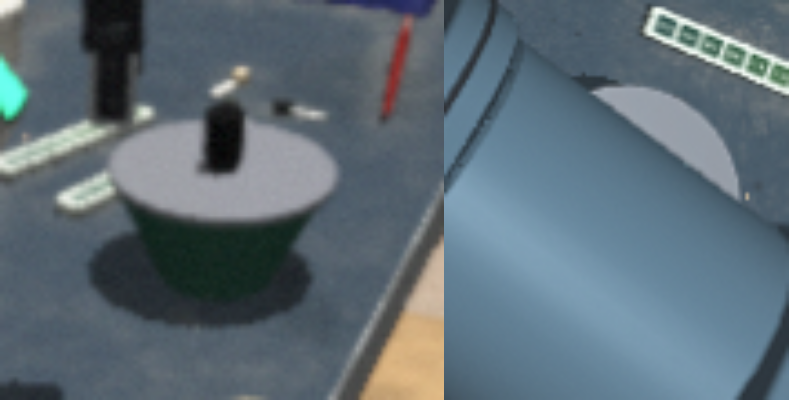

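The cover sits flat on the rim, knob at (416,170) in the side view, and the gripper is clear of it. Next is the bar.

```bash
python3 -m inch '[[[0,0,8,2,40,0,30],[0,0,16,4,80,0,30],[0,0,24,6,120,0,30],[0,0,32,7,160,0,30],[0,0,40,8,200,0,30]]]';  python3 -m inch '[[[0,0,8,1,40,-10,30],[0,0,16,2,80,-20,30],[0,0,24,3,120,-30,30],[0,0,32,4,150,-40,30],[0,0,37,4,154,-40,30]]]'; python3 -m inch '[[[0,0,0,0,0,0,30],[0,0,0,0,0,0,30],[0,0,0,0,0,0,30]]]'
python3 - <<'E'
from h import *
from plant import snapshot,env
S=snapshot("side");T=snapshot("top");pickle.dump(S,open("s3.pkl","wb"))
a=cv2.resize(S["frame"][180:380,190:390],(600,600))
cv2.imwrite("pics/bar.png",a[...,::-1]); s=env.sense();print(s["q"].round(2),s["eef_rot"])
E
```

```text
clock: 8.6
tool_pos: [0.4478, 0.0077, 0.1868]
eef_rot: [0.0, 0.886, 0.464, 0.0]
wrist_force: [-0.4, 0.9, -0.2]
finger_gap: 0.03
gripper_force: 0.0
clock: 9.1
tool_pos: [0.4511, 0.1635, 0.1453]
eef_rot: [-0.001, 0.692, 0.722, -0.001]
wrist_force: [-0.4, -1.0, 0.3]
finger_gap: 0.0299
gripper_force: 0.0
clock: 9.4
tool_pos: [0.4518, 0.1606, 0.147]
eef_rot: [0.0, 0.696, 0.718, 0.0]
wrist_force: [0.4, 0.6, 0.2]
finger_gap: 0.0306
gripper_force: 0.0
[ 0.11  0.21  1.82 -0.    1.11  0.08] [2.01339801e-04 6.95295115e-01 7.18724319e-01 1.24495594e-04]
```

View pics/bar.png

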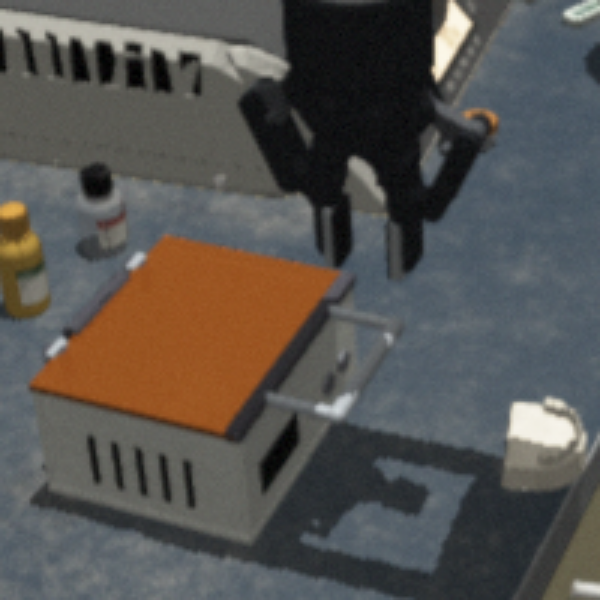

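Run:
```python
from h import *
T=pickle.load(open("top.pkl","rb"));S=pickle.load(open("s3.pkl","rb"))
print((onz(S,[(303.3,315),(320.7,290.7),(312,302.8)],.084)*1000).round(1))
(o,d),(p,e)=ray(T,[(183.8,289.7)]),ray(S,[(312,302.8)]); d=d[0];e=e[0]
t=np.linalg.lstsq(np.c_[d,-e],p-o,rcond=None)[0]; print((o+d*t[0])*1000,(p+e*t[1])*1000)
```

```text
[[452.3 205.9  84. ]
 [452.9 136.8  84. ]
 [452.7 172.2  84. ]]
[450.3177206  168.49382452  81.69034157] [453.79544422 169.99211372  82.00555327]
```

The bar lies in the side view from (303,315) to (321,291), with the open fingers above it. Its middle is at about (452,169,83) mm.

```bash
python3 -m inch '[[[0,0,0,0,8,0,30],[0,0,0,0,8,-25,30],[0,0,0,0,8,-50,30],[0,0,0,0,8,-77,30],[0,0,0,0,8,-77,30]]]'; python3 -m inch '[[[0,0,0,0,0,0,20],[0,0,0,0,0,0,14],[0,0,0,0,0,0,14]]]' 25; python3 -m inch '[[[0,0,0,0,0,0,5],[0,0,0,0,0,0,5],[0,0,0,0,0,0,5],[0,0,0,0,0,0,5],[0,0,0,0,0,0,5]]]'
```

```text
clock: 10.0
tool_pos: [0.4485, 0.1696, 0.0673]
eef_rot: [-0.002, 0.695, 0.719, -0.002]
wrist_force: [-0.6, 0.1, -0.8]
finger_gap: 0.0301
gripper_force: 0.0
clock: 10.3
tool_pos: [0.4522, 0.17, 0.0714]
eef_rot: [0.001, 0.694, 0.72, 0.001]
wrist_force: [0.0, -0.0, 0.6]
finger_gap: 0.0138
gripper_force: 0.0
clock: 10.8
tool_pos: [0.4521, 0.1699, 0.0712]
eef_rot: [0.001, 0.694, 0.72, 0.001]
wrist_force: [-1.7, -0.4, 6.9]
finger_gap: 0.0085
gripper_force: 25.5
```

```bash
python3 -m inch '[[[0,0,0,0,0,4,5],[0,0,0,0,0,8,5],[0,0,0,0.7,0,15,5],[0,0,0,1.5,0,22.4,5],[0,0,0,2.6,0,29.9,5]]]'
```

```text
clock: 11.3
tool_pos: [0.4546, 0.17, 0.1007]
eef_rot: [0.0, 0.694, 0.72, 0.001]
wrist_force: [6.1, 1.3, -1.2]
finger_gap: 0.0089
gripper_force: 25.1
```

```bash
python3 -m inch '[[[0,0,0,3.3,0.1,14.6,5],[0,0,0,7.8,0.3,28.9,5],[0,0,0,13.5,0.5,42.8,5],[0,0,0,20.4,0.8,56.1,5],[0,0,0,20.4,0.8,56.1,5]]]'
```

```text
clock: 11.8
tool_pos: [0.4755, 0.1707, 0.1578]
eef_rot: [0.001, 0.694, 0.72, 0.001]
wrist_force: [4.9, 2.0, -4.3]
finger_gap: 0.0092
gripper_force: 25.0
```

```bash
python3 -m inch '[[[0,0,0,8.1,0.3,12.7,5],[0,0,0,17.2,0.6,24.6,5],[0,0,0,27.4,1,35.6,5],[0,0,0,38.4,1.4,45.8,5],[0,0,0,38.4,1.4,45.8,5]]]'
```

```text
clock: 12.3
tool_pos: [0.5117, 0.1721, 0.2024]
eef_rot: [-0.001, 0.694, 0.72, -0.001]
wrist_force: [-2.9, 1.5, 2.5]
finger_gap: 0.0089
gripper_force: 25.3
```

```bash
python3 -m inch '[[[0,0,0,11.9,0.4,9.1,5],[0,0,0,24.6,0.9,17.2,5],[0,0,0,37.9,1.4,24.1,5],[0,0,0,51.8,1.9,29.8,5],[0,0,0,51.8,1.9,29.8,5]]]'; python3 -m inch '[[[0,0,0,7.1,0.2,2.4,5],[0,0,0,14.3,0.5,4.5,5],[0,0,0,28.9,1,7.8,5],[0,0,0,36.3,1.3,8.9,5],[0,0,0,36.3,1.3,8.9,5]]]'
```

```text
clock: 12.8
tool_pos: [0.5644, 0.1741, 0.2322]
eef_rot: [-0.0, 0.694, 0.72, 0.0]
wrist_force: [-3.0, 0.6, 6.4]
finger_gap: 0.0086
gripper_force: 26.5
clock: 13.3
tool_pos: [0.6006, 0.1755, 0.2403]
eef_rot: [-0.0, 0.694, 0.72, 0.0]
wrist_force: [-1.9, 1.9, 4.9]
finger_gap: 0.0088
gripper_force: 26.8
```

```bash
python3 -m inch '[[[0,0,0,7.5,0.3,0.7,5],[0,0,0,15,0.5,1.2,5],[0,0,0,20,0.7,1.4,5],[0,0,0,23,0.9,1.5,5],[0,0,0,23,0.9,1.5,5]]]'; python3 -m inch '[[[0,0,0,0,0,0,5],[0,0,0,0,0,0,5],[0,0,0,0,0,0,5]]]'
python3 - <<'E'
from h import *
from plant import snapshot,env
S=snapshot("side");T=snapshot("top");pickle.dump((S,T),open("f.pkl","wb"))
a=cv2.resize(S["frame"][150:370,180:380],(545,600));b=cv2.resize(T["frame"][170:310,130:190+10],(250,500)); b=cv2.copyMakeBorder(b,0,100,0,0,0)
cv2.imwrite("pics/up.png",np.hstack([a,b])[...,::-1]); s=env.sense();print(s["tool_pos"],s["wrist_force"],s["ft_torque"])
E
```

```text
clock: 13.8
tool_pos: [0.6238, 0.1763, 0.2415]
eef_rot: [-0.0, 0.694, 0.72, -0.0]
wrist_force: [-1.7, 3.6, 1.5]
finger_gap: 0.0086
gripper_force: 26.7
clock: 14.1
tool_pos: [0.6231, 0.1763, 0.2415]
eef_rot: [-0.0, 0.694, 0.72, -0.0]
wrist_force: [-0.5, 4.4, -1.6]
finger_gap: 0.0086
gripper_force: 26.5
[0.62311444 0.17630994 0.24146918] [-1.03372286  4.79078112 -1.87086408] [0.78133092 0.26207002 0.04292328]
```

View pics/up.png

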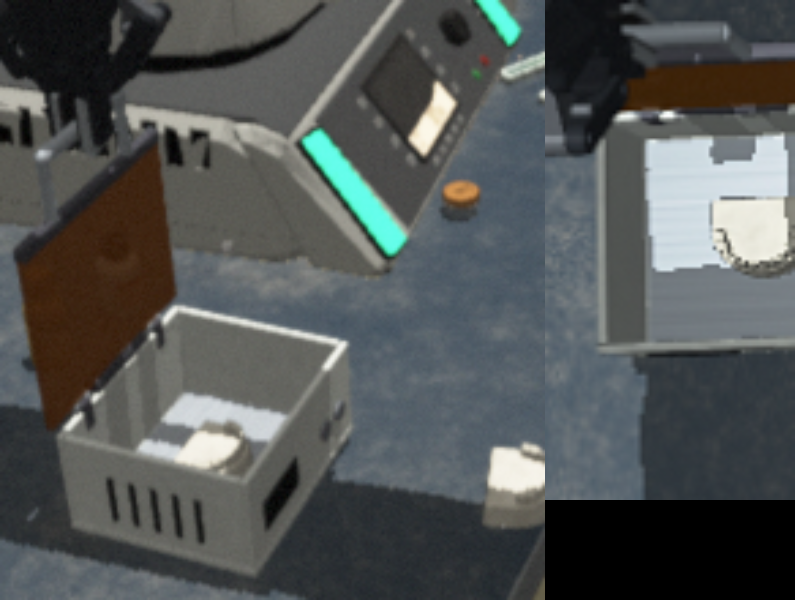

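Run:
```python
from h import *
S,T=pickle.load(open("f.pkl","rb")); S0=pickle.load(open("side.pkl","rb"))
c=blob(S,(3,120,30),(20,255,255),(180,190,250,320)); q=cv2.approxPolyDP(c,4,True).reshape(-1,2)
print(q.tolist())
for z in(.088,.207): print(z,(onz(S,q,z)*1000).round(1).tolist())
```

```text
[[237, 203], [187, 246], [197, 306], [243, 258]]
0.088 [[750.4, -76.1, 88.0], [748.8, 108.8, 88.0], [623.3, 255.2, 88.0], [626.2, 104.5, 88.0]]
0.207 [[621.8, 108.2, 207.0], [620.5, 255.9, 207.0], [520.2, 373.0, 207.0], [522.5, 252.6, 207.0]]
```

The flap stands upright, with its lower edge from (197,306) to (243,258) and its upper edge from (187,246) to (237,203). The measured bar is about 0.8 mm short of the hinge line, so I'll correct that and settle.

```bash
python3 -m inch '[[[0,0,0,0.8,0,0,5],[0,0,0,0.8,0,0,5],[0,0,0,0.8,0,0,5],[0,0,0,0.8,0,0,5],[0,0,0,0.8,0,0,5]]]'; python3 -m inch '[[[0,0,0,0,0,0,5],[0,0,0,0,0,0,5],[0,0,0,0,0,0,5],[0,0,0,0,0,0,5],[0,0,0,0,0,0,5]]]'
python3 - <<'E'
from h import *
from plant import snapshot,env
S=snapshot("side")
c=blob(S,(3,120,30),(20,255,255),(180,190,250,320)); print(cv2.approxPolyDP(c,4,True).reshape(-1,2).tolist())
s=env.sense();print(s["tool_pos"],s["wrist_force"],abs(s["joint_velocities"]).max())
print(env.close_job())
E
```

```text
clock: 14.7
tool_pos: [0.6241, 0.1763, 0.2416]
eef_rot: [-0.0, 0.694, 0.72, -0.0]
wrist_force: [-0.4, 4.9, -2.1]
finger_gap: 0.0088
gripper_force: 26.4
clock: 15.2
tool_pos: [0.6241, 0.1763, 0.2416]
eef_rot: [-0.0, 0.694, 0.72, -0.0]
wrist_force: [-0.9, 5.4, -2.4]
finger_gap: 0.0086
gripper_force: 26.4
[[237, 203], [186, 244], [197, 306], [243, 258]]
[0.62413445 0.17626591 0.24160296] [-0.04175825  4.94779119 -2.48337953] 0.0014131838468814124
the job is handed in; nothing more can be done
None
```

The cover is seated level on the bowl and released, and the arm is holding the flap still, upright to within about 1° by my measurements; the job was handed in at about 15 s.

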